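# Clear the draining rack: paddle into the caddy, empty pot into the bin

### The arm

A 6-joint arm with a two-finger parallel gripper is mounted at the origin on the work surface. World frame = base frame: x ahead of the robot, y to its left, z up, the work surface at z = 0. Lengths are in m, angles in degrees, forces in N, time in s.
With the tool pointing down it reaches from about 0.425 to 0.95 m from the base axis. Payload 3.5 kg.
Tool frame: the origin (TCP) lies on the centre line of the jaws, within the pads' length; the fingertips stand 25 mm ahead of it and the grasp point (between the pads) lies 6 mm ahead of it; x points along the fingers, y is the direction in which the jaws open and shut, and the axes are right-handed (so a half turn about x gives the same grasp; the last joint's range is limited). The gripper opens to 85 mm and grips with 20 to 120 N. Pads are 22 mm wide; open, the fingers measure 114 mm over their backs; the gripper's body (76 mm by 85 mm) begins 54 mm behind the grasp point. The pads swing forward as they close: fully open they stand 13 mm farther back than shut.
Start: joints at [57.926, 16.404, 90.338, -0, 73.258, -8.594], TCP at [0.269, 0.619, 0.256] pointing down, gripper open.
Joint ranges: [-158.93, 158.93], [-51.34, 127.21], [12.03, 142.37], [-87.48, 267.48], [13.55, 161.25], [-162.69, 162.69]. Speed limits (degrees/s): [159.86, 159.86, 180, 180, 180, 180].

### API

Orientations are given as a 3x3 rotation matrix whose columns are the frame's x, y, z axes.
In Python, from workcell import manip gives the robot as it stands. The module is installed in compiled form; this text tells all that it offers.
- The arm moves only by the tool move_arm, never from a script. Its argument "plan" is a list that holds one entry, the list of rows, each a list of 5 numbers: the closure, from -1 (fully open) to 1 (shut), so that 0 is half open, then the shift along the tool's x, y, z in mm, then the turn about the tool's x in degrees. A call has 1 to 10 rows; each row shifts and turns the pose as measured when the row begins, along the tool's axes as they then stand; what a row does not reach is not made up. A row lasts 1/10 s, in which the tool goes at most 50 mm and 8.59 degrees, less where a joint would pass 70% of its speed; a pose out of reach is approached as far as the arm can. A call is refused whole if a number of a shift passes 50 or a number of a turn 8.59, either way. A call with a gripper value outside its range is refused whole. The fingers move at their own pace and stop on an object; "newtons" is the grip in N (left out, the last holds). Time passes only in rows, so rows that do not move let the fingers close. It gives the time, the measured TCP pose, the force and the opening at its end, in the units of the state.
- manip.get_state(): the state, without advancing time (a new reading comes with each control period).
- manip.snapshot(name): name is "scene" or "top" or "wrist"; returns (picture, depth): 420x560x3 uint8, red, green, blue; 420x560 float32, m along the optical axis (not along the pixel's ray), 0 where there is no reading.
- manip.calibration(name): a dict with "fx", "fy", "cx", "cy" (pixels), "k1" (the pictures are not rectified: a ray, as slopes to the right and down, at radius r is drawn at 1 + k1 r^2 times it, then the intrinsics apply), "R" (3x3) and "t" (3): a world point X has camera coordinates R X + t; the wrist camera has in their place "T_tool_cam" (4x4, takes a point from camera to tool coordinates, whose origin is the TCP and whose axes are the tool frame's). Camera axes: x right, y down, z forward; pixel columns grow to the right and rows downward; lengths in m; the calibration is good to about 2 mm. A picture is of the moment at which its call begins: read the wrist's pose just before it. calibration takes no time and is no camera call.
- manip.finish_job(): hands the job in, once; it reports no verdict.
Trained networks look in the newest picture that a camera, given by its name, has taken for a name from the list of things; names that differ only in an ending like _2 or _b are one class to them, and where a whole thing is asked for, a point or a joint stands for the part that bears it (a point fixed in the world has none). Each returns a list of dicts, best first, with "confidence" (0 to 1); they miss things now and then, are a little off and sometimes report something else, mostly with a low value. They report only what shows in the picture. A call takes as long as a camera call.
- manip.recognise(target, camera): "at" ([x, y, z] in m, in world coordinates, good to about 4 mm: the middle of the surface that is visible of it).
The state is a dict: "time": time; "joint_pos": joint angles; "joint_velocities": joint speeds; "joint_torque": joint torques, N m; "tcp_pos": TCP position; "ee_rot": TCP orientation; "ft_force": force on the tool from outside, world axes, zero at the start; "wrist_torque": the same for the moment, N m; "gripper_width": opening from 0.0 (shut) to 1.0 (fully open).
Only numpy, scipy, OpenCV 4.12 (cv2) and the standard library are available. Lean on these libraries where they do the work, as an engineer would, in place of code of your own. Each camera call takes 0.05 s, during which the arm holds its last target. There are 200 camera calls.

### The job

Clear the used things off the paint draining rack. Drop the empty tester pot that stands in front of the mixing paddle into the scrap bin, and get the paddle into the narrow blue caddy below the rack's front edge, blade-down and left standing there; it is too snug in its lane to grip, but it can be slid out and tipped over the edge. Leave the brush and the filling knife lying in their lanes and do not disturb the tins on the upper shelf.

Things in the scene. Friction and masses are not known exactly. Their poses are not given: they have to be found in the camera images.
- rack: Fixed steel draining rack. Origin on the table under the middle of the deck's front edge; x runs level from that edge backwards along the lanes, y across, z up. Deck top 160 mm above the table, from x = 0 (open edge, no lip) to 335. Three lanes, centres at y = -54, 0, +54, each 50 mm wide between walls 4 mm thick, 14 mm high: no room for fingers either side of the paddle.
- shelf_edge (a point): Middle of the lower front edge of the rack's upper shelf, which hangs over the rear of all lanes: at rack x = 200 mm, 145 mm above the deck (305 above the table). The shelf runs back from here to x = 352, is 190 mm wide and 12 mm thick; its two posts stand at x = 344. An upright gripper cannot get in under it.
- caddy_rim (a point): Middle of the front rim of the blue caddy (rack x = -64 mm), 105 mm above the table, so 55 mm lower than the deck. The caddy hangs against the front edge, back wall at x = -4 to 0; front wall 4 mm thick, with a lip flared out to x = -82, 122 mm up. A paddle pushed out much over 80 mm before it tips catches on this rim or falls outside.
- slot0 (a point): Centre of the floor of the caddy slot in front of the lane at rack y = -54 mm, 10 mm above the table. Each slot is 58 mm from back to front (rack x -62 to -4) and 50 mm across.
- slot1 (a point): Centre of the floor of the caddy slot in front of the middle lane
- slot2 (a point): Centre of the floor of the caddy slot in front of the lane at rack y = +54 mm
- paddle: White plastic mixing paddle, 160 mm long, 7 thick, 40 g, flat in one of the lanes, blade towards the front edge, handle end 10 to 25 mm in under the upper shelf. Blade 70 x 36 mm, green with paint; handle 90 x 22 mm. Origin at mid-length on its underside, x from blade to handle, z up as it lies. It balances 70 mm from the blade end: it tips by itself once that much sticks out over the edge.
- blade_tip (a point): Middle of the paddle's blade end, half way through its thickness (x = -80 mm from the paddle's origin)
- handle_end (a point): Middle of the paddle's handle end, half way through its thickness (x = +80 mm)
- pot: Empty tester pot, white with an orange band, 39 mm in diameter, 68 mm high (the top 12 mm is a 35 mm neck), 30 g, standing upright in the same lane between the paddle's blade and the front edge. Origin at the centre of its underside.
- bin: Open grey plastic scrap bin, 170 x 170 mm, 110 mm high, walls 5 mm, fixed on the table. Origin at the centre of its underside.
- brush: Red-handled flat brush, 200 mm long, lying in another lane of the rack; leave it there. Origin at its middle, underside; up to 18 mm high.
- knife: Filling knife with black handle and steel blade, 160 mm long, lying in the remaining lane; leave it there. Origin near its middle, underside; up to 14 mm high.
- tin_a: Yellow tin, 68 mm in diameter, 85 mm high, on the upper shelf; leave it. Origin at the centre of its underside.
- tin_b: Blue tin, 76 mm in diameter, 95 mm high, on the upper shelf; leave it. Origin at the centre of its underside.

How it is judged (in metres and radians):
At the end, for the whole second after the job is handed in: Paddle at rest in the caddy, blade end down within about 22 mm of the slot floor, paddle within 40 degrees of upright. Tester pot at rest in the scrap bin. Brush and filling knife within 30 mm of where they lay, tins on the upper shelf within 20 mm (x of blade_tip in the frame of rack between -0.064 and -0.002 m and y of blade_tip in the frame of rack between -0.082 and 0.082 m and height (world z) of blade_tip below 0.032 m and angle between paddle's own x axis and vertical below 0.7 rad and linear speed of paddle below 0.02 m/s and x of pot in the frame of bin between -0.085 and 0.085 m and y of pot in the frame of bin between -0.085 and 0.085 m and height (world z) of pot below 0.075 m and linear speed of pot below 0.03 m/s and distance of each of brush, knife from where it was at the start of the episode below 0.03 m); the robot touches nothing.
It fails at once if the brush or the filling knife is moved by more than 30 mm (distance of any of brush, knife from where it was at the start of the episode above 0.03 m).
It fails at once if a tin on the upper shelf is moved by more than 20 mm (distance of any of tin_a, tin_b from where it was at the start of the episode above 0.02 m).
It also fails if it takes over 64 s, if anything falls off the work surface, if the arm or the gripper's body presses on something with over 40 N, if the wrist force passes 120 N, or if a joint passes its speed limit or range.

## Working session

There is one attempt and no reset: what is moved stays moved. The work goes in short steps, Python scripts to look and compute and a tool call to move; the robot and the scene stay as the last step left them, time stands still between calls to the robot, and variables do not carry over. Pictures are saved under pics/ and viewed, about 8 in all and at most 12, crops included, and the job is handed in when it is done.

Besides the shell and the picture viewer there is one more tool, called after "Emit:" as name(argument=value, ...), one argument or row to a line, values as JSON. move_arm: Moves the arm, as the interface text tells. Its arguments: {"type":"object","properties":{"plan":{"type":"array"},"newtons":{"type":"number"}},"required":["plan"]}

```bash
mkdir -p pics; cat > h.py <<'E'
import numpy as np, cv2
from workcell import manip
np.set_printoptions(precision=4,suppress=True)
def snap(c,name=None):
    s=manip.get_state(); p,d=manip.snapshot(c)
    if name: cv2.imwrite(f'pics/{name}.png',p[:,:,::-1])
    return p,d,s
def cam(c,s):
    k=manip.calibration(c)
    if 'R' in k: R=np.array(k['R']);t=np.array(k['t']);Rw=R.T;o=-R.T@t
    else:
        T=np.array(k['T_tool_cam']);E=np.array(s['ee_rot']);Rw=E@T[:3,:3];o=E@T[:3,3]+np.array(s['tcp_pos'])
    K=np.array([[k['fx'],0,k['cx']],[0,k['fy'],k['cy']],[0,0,1.]])
    return K,k['k1'],Rw,o
def world(c,s,d):
    K,k1,Rw,o=cam(c,s);h,w=d.shape
    uv=np.stack(np.meshgrid(np.arange(w),np.arange(h)),-1).reshape(-1,1,2).astype(float)
    r=cv2.undistortPoints(uv,K,np.array([k1,0,0,0.])).reshape(h,w,2)
    P=np.dstack([r[...,0]*d,r[...,1]*d,d])@Rw.T+o
    P[d==0]=np.nan
    return P
E
python3 - <<'E'
from h import *
for c in ['scene','top']:
    p,d,s=snap(c,c+'0')
    print(c,cam(c,s)[3])
    for t in ['rack','paddle','blade_tip','handle_end','pot','bin','brush','knife','tin_a','tin_b','caddy_rim','shelf_edge','slot0','slot1','slot2']:
        try: print(t,[(np.array(r['at']),round(r['confidence'],2)) for r in manip.recognise(t,c)[:2]])
        except Exception as e: print(t,e)
s=manip.get_state();print(s)
a=cv2.imread('pics/scene0.png');b=cv2.imread('pics/top0.png')
E
```

```text
scene [ 1.0235 -0.0996  1.0665]
rack [(array([0.5212, 0.2094, 0.1601]), 0.65), (array([0.5223, 0.3099, 0.3922]), 0.22)]
paddle [(array([0.4388, 0.1116, 0.1696]), 0.79), (array([0.4711, 0.0228, 0.2181]), 0.66)]
blade_tip [(array([0.4389, 0.1158, 0.1688]), 0.79), (array([0.5216, 0.2066, 0.1582]), 0.65)]
handle_end [(array([0.5184, 0.2055, 0.161 ]), 0.63), (array([0.4372, 0.1171, 0.1634]), 0.56)]
pot [(array([0.4713, 0.0278, 0.2145]), 0.59), (array([0.5157, 0.2099, 0.1574]), 0.36)]
bin [(array([ 0.4913, -0.3257,  0.0355]), 0.91)]
brush [(array([0.5465, 0.1321, 0.1809]), 0.64), (array([0.5153, 0.2089, 0.157 ]), 0.34)]
knife [(array([0.4942, 0.1299, 0.1655]), 0.7)]
tin_a [(array([0.5222, 0.3076, 0.3935]), 0.79), (array([0.4396, 0.2856, 0.3993]), 0.72)]
tin_b [(array([0.5222, 0.3076, 0.3935]), 0.79), (array([0.4396, 0.2856, 0.3993]), 0.72)]
caddy_rim [(array([0.519 , 0.2117, 0.1559]), 0.71)]
shelf_edge [(array([0.5151, 0.2124, 0.1574]), 0.89)]
slot0 [(array([0.5171, 0.2067, 0.1582]), 0.87), (array([0.4383, 0.109 , 0.17  ]), 0.23)]
slot1 [(array([0.5171, 0.2067, 0.1582]), 0.87), (array([0.4
[... 987 characters left out ...]
ot0 [(array([0.4827, 0.2022, 0.1562]), 0.86)]
slot1 [(array([0.4827, 0.2022, 0.1562]), 0.86)]
slot2 [(array([0.4827, 0.2022, 0.1562]), 0.86)]
{'time': 1.6, 'joint_pos': array([57.9253, 16.4036, 90.3369, -0.0005, 73.2584, -8.596 ]), 'joint_velocities': array([ 0.0373, -0.0058, -0.0093,  0.0389, -0.0469, -0.0867]), 'joint_torque': array([  0.0008, -40.5938, -29.2937,  -0.0001,   0.0004,   0.    ]), 'tcp_pos': array([0.2689, 0.6191, 0.2563]), 'ee_rot': array([[ 0.    ,  0.3984,  0.9172],
       [ 0.    ,  0.9172, -0.3984],
       [-1.    ,  0.    ,  0.    ]]), 'ft_force': array([ 0.2118,  0.0886, -0.0169]), 'wrist_torque': array([ 0.0298,  0.029 , -0.0143]), 'gripper_width': 1.0026745047802994}
```

View pics/scene0.png

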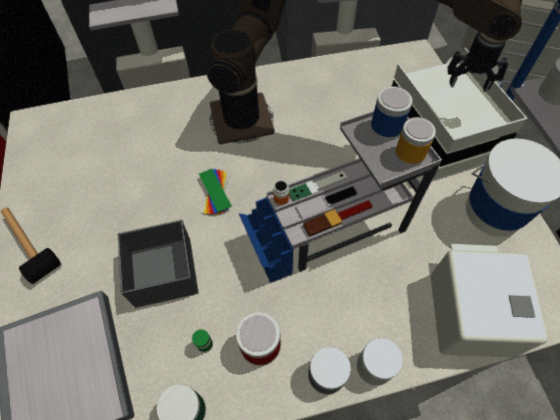

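View pics/top0.png

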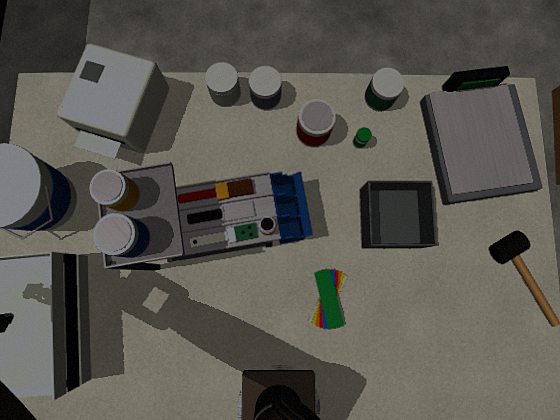

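Top view: the rack's lanes run along world +y, front edge to the right at about px (275,210). The pot (267,225) and green blade (245,232) are in the lane nearest the robot, the bin is at (398,214). Now I'll fit the rack pose from depth.

```bash
python3 - <<'E'
from h import *
p,d,s=snap('top')
P=world('top',s,d); hsv=cv2.cvtColor(p,cv2.COLOR_RGB2HSV)
z=P[...,2]
near=(P[...,0]>.3)&(P[...,0]<.68)&(P[...,1]>-.15)&(P[...,1]<.5)
def rect(m,n):
    q=P[m][:,:2].astype(np.float32); r=cv2.minAreaRect(q); print(n,len(q),np.array(r[0]),np.array(r[1]),r[2],'\n',cv2.boxPoints(r))
rect(near&(z>.150)&(z<.182)&(P[...,1]>0),'deck')
rect(near&(z>.309)&(z<.325),'shelf')
blue=(hsv[...,0]>100)&(hsv[...,0]<125)&(hsv[...,1]>120)
rect(near&blue&(z>.09)&(z<.13)&(P[...,1]<.06),'caddy rim')
rect(near&blue&(z>.115)&(z<.13)&(P[...,1]<.06),'caddy lip')
pot=near&(z>.205)&(z<.24)&(P[...,1]<.08); rect(pot,'pot')
b=(abs(P[...,0]-.49)<.13)&(abs(P[...,1]+.325)<.13)&(z>.1)&(z<.12); rect(b,'binrim')
g=near&(hsv[...,0]>40)&(hsv[...,0]<90)&(hsv[...,1]>90)&(z>.15)&(z<.19); rect(g,'green'); print(np.nanmedian(z[g]))
x0,x1,y0,y1=170,320,160,275
cv2.imwrite('pics/crop1.png',cv2.resize(p[y0:y1,x0:x1,::-1],None,fx=5,fy=5,interpolation=cv2.INTER_CUBIC))
E
```

```text
deck 6503 [0.4816 0.1709] [0.1737 0.3809] 12.092663764953613 
 [[ 0.3568  0.339 ]
 [ 0.4366 -0.0335]
 [ 0.6064  0.0029]
 [ 0.5266  0.3754]]
shelf 4037 [0.4636 0.283 ] [0.1898 0.1532] 10.072478294372559 
 [[0.3568 0.3418]
 [0.3836 0.1909]
 [0.5705 0.2241]
 [0.5437 0.375 ]]
caddy rim 724 [ 0.5202 -0.0301] [0.1646 0.0783] 9.840529441833496 
 [[ 0.4324 -0.0056]
 [ 0.4457 -0.0827]
 [ 0.608  -0.0546]
 [ 0.5946  0.0225]]
caddy lip 276 [ 0.5204 -0.0319] [0.1644 0.0743] 10.090230941772461 
 [[ 0.433  -0.0097]
 [ 0.446  -0.0829]
 [ 0.6079 -0.0541]
 [ 0.5949  0.0191]]
pot 233 [0.4597 0.0281] [0.037  0.0362] 0.3343525528907776 
 [[0.4411 0.0461]
 [0.4413 0.0099]
 [0.4783 0.0101]
 [0.4781 0.0463]]
binrim 654 [ 0.504  -0.3146] [0.1682 0.1718] 0.04771040380001068 
 [[ 0.4199 -0.2288]
 [ 0.42   -0.4006]
 [ 0.5882 -0.4004]
 [ 0.588  -0.2287]]
green 347 [0.4411 0.1991] [0.0895 0.2846] 15.501266479492188 
 [[0.3599 0.3242]
 [0.436  0.05  ]
 [0.5222 0.0739]
 [0.4462 0.3482]]
0.1679885435734919
```

View pics/crop1.png

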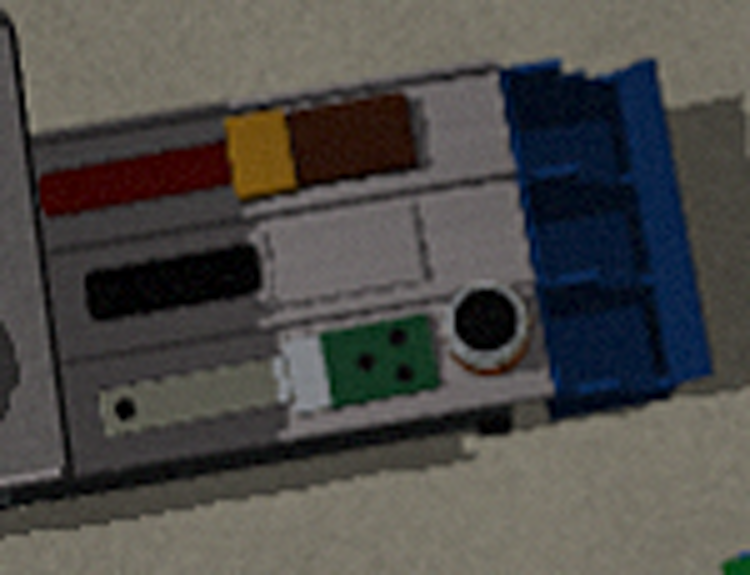

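Shelf fit gives the rack: yaw with x axis u≈(-0.175,0.985), origin ≈(0.512,0.0105). The paddle is in lane y=+54, with its blade tip at rack x≈57. The handle hole at crop px (125,408) is visible only because the camera looks in obliquely under the shelf. First I go up over the tins, turning the tool y to rack y.

Emit:
move_arm(
  plan=[
    [[-1, -35, 0, 0, 8.06], [-1, -35, 0, 0, 8.06], [-1, -35, 0, 0, 8.06], [-1, -35, 0, 0, 8.06], [-1, -35, 0, 0, 8.06], [-1, -35, 0, 0, 8.06], [-1, -35, 0, 0, 8.06], [-1, 0, 0, 0, 0]],
  ],
  newtons=20,
)

```text
time: 2.45
tcp_pos: [0.2685, 0.6186, 0.5078]
ee_rot: [[-0.003, 0.991, 0.135], [-0.005, 0.134, -0.991], [-1.0, -0.004, 0.005]]
ft_force: [0.1, 0.3, 1.5]
gripper_width: 1.002
```

```bash
cat >> h.py <<'E'
u=np.array([-.175,.985]);u/=np.linalg.norm(u);v=np.array([-u[1],u[0]]);O=np.array([.512,.0105])
def r2w(x,y): return O+x/1e3*u+y/1e3*v
def w2r(p): q=np.array(p)[:2]-O; return np.array([q@u,q@v])*1e3
def delta(x,y,z):
    s=manip.get_state();E=np.array(s['ee_rot']);p=np.array(s['tcp_pos'])
    print('t',round(s['time'],2),'tcp',p,'rack',w2r(p),'yaw y',np.degrees(np.arctan2(E[1,1],E[0,1])).round(2),'rack y yaw',np.degrees(np.arctan2(v[1],v[0])).round(1),'F',s['ft_force'],'g',round(s['gripper_width'],2))
    print('shift mm',E.T@(np.array([x,y,z])-p)*1e3)
E
python3 -c "
from h import *
delta(.460,.028,.40)"
```

```text
t 2.45 tcp [0.2685 0.6186 0.5078] rack [641.2669 133.3356] yaw y 7.73 rack y yaw -169.9 F [0.0734 0.2692 1.5135] g 1.0
shift mm [110.2463 110.7235 610.4219]
```

Emit:
move_arm(
  plan=[
    [[-1, 0, 9, 47, -2.4], [-1, 0, 9, 47, 0], [-1, 0, 9, 47, 0], [-1, 0, 9, 47, 0], [-1, 0, 9, 47, 0], [-1, 0, 9, 47, 0], [-1, 0, 9, 47, 0], [-1, 0, 9, 47, 0], [-1, 0, 9, 47, 0], [-1, 0, 9, 47, 0]],
  ],
)

```text
time: 3.45
tcp_pos: [0.444, 0.1618, 0.5004]
ee_rot: [[-0.008, 0.98, 0.199], [-0.01, 0.199, -0.98], [-1.0, -0.01, 0.008]]
ft_force: [-0.3, 1.2, -0.4]
gripper_width: 0.999
```

```bash
python3 -c "
from h import *
delta(.460,.028,.40)"
```

```text
t 3.45 tcp [0.444  0.1618 0.5004] rack [160.911   40.4802] yaw y 11.5 rack y yaw -169.9 F [-0.3456  1.1903 -0.4426] g 1.0
shift mm [101.5935  -9.9754 133.5675]
```

Emit:
move_arm(
  plan=[
    [[-1, 0, -3, 45, 1.4], [-1, 0, -3, 45, 0], [-1, 10, -3, 43, 0], [-1, 45, 0, 0, 0], [-1, 45, 0, 0, 0], [-1, 0, 0, 0, 0], [-1, 0, 0, 0, 0]],
  ],
)

```text
time: 4.15
tcp_pos: [0.4584, 0.0157, 0.3944]
ee_rot: [[-0.012, 0.986, 0.168], [-0.011, 0.168, -0.986], [-1.0, -0.014, 0.009]]
ft_force: [0.2, 1.2, 1.3]
gripper_width: 0.997
```

```bash
python3 - <<'E'
from h import *
p,d,s=snap('wrist','w1'); P=world('wrist',s,d)
for t in ['pot','paddle']: print(t,[(np.array(r['at']),w2r(r['at']),round(r['confidence'],2)) for r in manip.recognise(t,'wrist')[:2]])
m=(P[...,2]>.222)&(P[...,2]<.236)&(abs(P[...,0]-.46)<.05)&(abs(P[...,1]-.03)<.05)
if m.sum()>5:
    c=cv2.minEnclosingCircle(P[m][:,:2].astype(np.float32)); print('pot circle',c,w2r(c[0]),m.sum())
# paddle/green
hsv=cv2.cvtColor(p,cv2.COLOR_RGB2HSV)
g=(hsv[...,0]>40)&(hsv[...,0]<90)&(hsv[...,1]>90)&(P[...,2]>.15)&(P[...,2]<.19)
q=(P[g][:,:2]-O); print('green rack x,y pct',np.percentile(q@u*1e3,[1,5,95,99]),np.percentile(q@v*1e3,[1,5,95,99]),np.nanmedian(P[g][:,2]))
delta(.460,.028,.211)
E
```

```text
pot [(array([0.4548, 0.0338, 0.226 ]), array([32.9465, 52.2423]), 0.78)]
paddle [(array([0.4374, 0.1212, 0.1681]), array([122.0426,  54.0855]), 0.9)]
pot circle ((0.45760321617126465, 0.029258249327540398), 0.017551496624946594) [27.9844 50.2768] 936
green rack x,y pct [ 56.1829  57.4913 104.0536 106.1374] [34.7069 37.0495 68.5135 70.0621] 0.16716642319964314
t 4.3 tcp [0.4591 0.0161 0.3961] rack [14.7204 51.0664] yaw y 9.7 rack y yaw -169.9 F [-0.4212 -0.1139  0.5297] g 1.0
shift mm [184.9573   4.8006 -13.4276]
```

View pics/w1.png

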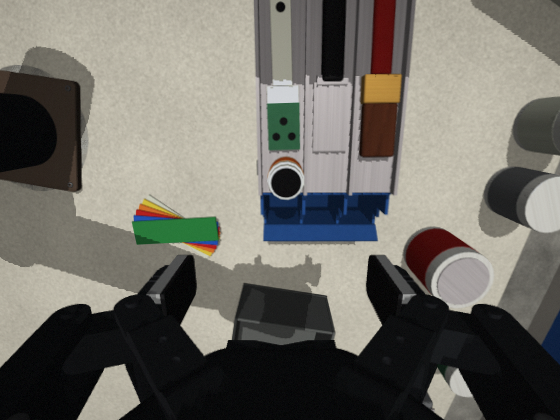

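Wrist view: pot at px (286,178), green blade (284,126), fingers clear; pot circle centre is (0.4576, 0.0293), blade tip at rack x≈56. Descending on the pot.

Emit:
move_arm(
  plan=[
    [[-1, 30, 2, -15, 0], [-1, 40, 0, 0, 0], [-1, 35, 0, 0, 0], [-1, 0, 0, 0, 0]],
  ],
)

```text
time: 4.7
tcp_pos: [0.4645, 0.0315, 0.3022]
ee_rot: [[0.016, 0.985, 0.173], [-0.015, 0.173, -0.985], [-1.0, 0.013, 0.017]]
ft_force: [-0.2, 0.5, -0.3]
gripper_width: 0.995
```

```bash
python3 -c "
from h import *
delta(.4576,.0293,.211)"
```

```text
t 4.7 tcp [0.4645 0.0315 0.3022] rack [28.9551 43.0951] yaw y 9.96 rack y yaw -169.9 F [-0.186   0.4777 -0.2862] g 0.99
shift mm [91.0541 -8.3738 -0.6333]
```

Emit:
move_arm(
  plan=[
    [[-1, 20, -7, 0, 0], [-1, 25, 0, 0, 0], [-1, 25, 0, 0, 0], [-1, 15, 0, 0, 0], [-1, 0, 0, 0, 0]],
  ],
)

```text
time: 5.2
tcp_pos: [0.4699, 0.0291, 0.2346]
ee_rot: [[0.045, 0.983, 0.177], [-0.019, 0.178, -0.984], [-0.999, 0.041, 0.027]]
ft_force: [0.9, 0.3, -0.5]
gripper_width: 1.003
```

```bash
python3 -c "
from h import *
delta(.4576,.0293,.211)"
```

```text
t 5.2 tcp [0.4699 0.0291 0.2346] rack [25.7026 38.1672] yaw y 10.24 rack y yaw -169.9 F [ 0.878   0.2851 -0.5251] g 1.0
shift mm [ 23.0096 -13.0614  -2.9758]
```

Emit:
move_arm(
  plan=[
    [[-1, 0, -12, 0, 0], [-1, 0, 0, 0, 0]],
  ],
)

```text
time: 5.4
tcp_pos: [0.4603, 0.0268, 0.2399]
ee_rot: [[0.053, 0.983, 0.177], [-0.02, 0.179, -0.984], [-0.998, 0.049, 0.029]]
ft_force: [0.2, -0.7, 0.5]
gripper_width: 1.0
```

```bash
python3 -c "
from h import *
print(manip.get_state()['joint_pos'])
delta(.4576,.0293,.211)"
```

```text
[ -8.9747 -12.4249 121.7715  -0.7306  67.4703 -18.9823]
t 5.4 tcp [0.4603 0.0268 0.2399] rack [25.0711 48.0501] yaw y 10.31 rack y yaw -169.9 F [ 0.2416 -0.7007  0.5082] g 1.0
shift mm [28.6496 -3.6109 -3.8098]
```

Emit:
move_arm(
  plan=[
    [[-1, 14, -3, -2, 0], [-1, 0, 0, 0, 0], [-1, 14, -1, -1, 0], [-1, 0, 0, 0, 0]],
  ],
)

```text
time: 5.8
tcp_pos: [0.4585, 0.0284, 0.2135]
ee_rot: [[0.06, 0.982, 0.177], [-0.021, 0.179, -0.984], [-0.998, 0.056, 0.032]]
ft_force: [-0.5, 0.0, 0.0]
gripper_width: 1.001
```

```bash
python3 -c "
from h import *
delta(.4576,.0293,.211)"
```

```text
t 5.8 tcp [0.4585 0.0284 0.2135] rack [26.9391 49.5574] yaw y 10.31 rack y yaw -169.9 F [-0.4627  0.0207  0.0025] g 1.0
shift mm [ 2.407  -0.8477 -1.1672]
```

Well placed; close.

Emit:
move_arm(
  plan=[
    [[-0.4, 0, 0, 0, 0], [0, 0, 0, 0, 0], [0.3, 0, 0, 0, 0], [0.6, 0, 0, 0, 0], [1, 0, 0, 0, 0], [1, 0, 0, 0, 0], [1, 0, 0, 0, 0], [1, 0, 0, 0, 0]],
  ],
  newtons=20,
)

```text
time: 6.6
tcp_pos: [0.4587, 0.0283, 0.2131]
ee_rot: [[0.06, 0.982, 0.177], [-0.021, 0.179, -0.984], [-0.998, 0.055, 0.032]]
ft_force: [-0.4, -0.6, 0.2]
gripper_width: 0.458
```

Emit:
move_arm(
  plan=[
    [[1, -30, 0, 0, 0], [1, -30, 0, 0, 0], [1, -30, 0, 0, 0], [1, 0, 0, 0, 0]],
  ],
)

```text
time: 7.0
tcp_pos: [0.4522, 0.0304, 0.3041]
ee_rot: [[0.055, 0.983, 0.177], [-0.02, 0.179, -0.984], [-0.998, 0.051, 0.03]]
ft_force: [0.5, 0.7, 0.2]
gripper_width: 0.449
```

```bash
python3 -c "
from h import *
delta(.504,-.3146,.30)"
```

```text
t 7.0 tcp [0.4522 0.0304 0.3041] rack [30.0324 55.4011] yaw y 10.3 rack y yaw -169.9 F [0.5097 0.7234 0.2437] g 0.45
shift mm [ 13.9743 -10.8848 348.4193]
```

Holding the pot (opening 0.45 = 38 mm). Over to the bin.

Emit:
move_arm(
  plan=[
    [[1, 0, -1, 35, 0], [1, 0, -1, 35, 0], [1, 0, -1, 35, 0], [1, 0, -1, 35, 0], [1, 0, -1, 35, 0], [1, 0, -1, 35, 0], [1, 0, -1, 35, 0], [1, 0, -1, 35, 0], [1, 0, -1, 35, 0], [1, 0, -1, 32, 0]],
  ],
)

```text
time: 8.0
tcp_pos: [0.504, -0.3206, 0.3024]
ee_rot: [[0.048, 0.982, 0.185], [-0.012, 0.186, -0.983], [-0.999, 0.045, 0.021]]
ft_force: [-0.2, 0.3, 0.2]
gripper_width: 0.455
```

```bash
python3 -c "
from h import *
delta(.504,-.3146,.088)"
```

```text
t 8.0 tcp [ 0.504  -0.3206  0.3024] rack [-324.5698   65.759 ] yaw y 10.7 rack y yaw -169.9 F [-0.1622  0.305   0.1662] g 0.45
shift mm [214.044   -8.6477 -10.3222]
```

Emit:
move_arm(
  plan=[
    [[1, 35, -3, -4, 0], [1, 35, -3, -4, 0], [1, 35, -2, -2, 0], [1, 35, 0, 0, 0], [1, 30, 0, 0, 0], [1, 20, 0, 0, 0], [1, 15, 0, 0, 0], [1, 0, 0, 0, 0]],
  ],
)

```text
time: 8.8
tcp_pos: [0.5005, -0.3183, 0.0802]
ee_rot: [[0.041, 0.983, 0.177], [-0.007, 0.178, -0.984], [-0.999, 0.039, 0.015]]
ft_force: [0.1, 0.9, -0.1]
gripper_width: 0.45
```

```bash
python3 -c "
from h import *
delta(.504,-.3146,.088)"
```

```text
t 8.8 tcp [ 0.5005 -0.3183  0.0802] rack [-321.6877   68.849 ] yaw y 10.25 rack y yaw -169.9 F [ 0.0695  0.9064 -0.069 ] g 0.45
shift mm [-7.705   4.4185 -2.8739]
```

Low in the bin (pot bottom about 27 mm up), open and rise.

Emit:
move_arm(
  plan=[
    [[0.05, 0, 0, 0, 0], [-0.2, 0, 0, 0, 0], [-0.4, 0, 0, 0, 0], [-0.5, 0, 0, 0, 0], [-0.5, -20, 0, 0, 0], [-0.5, -40, 0, 0, 0], [-0.5, -45, 0, 0, 0], [0, -45, 0, 0, 0], [0.5, -45, 0, 0, 0], [1, 0, 0, 0, 0]],
  ],
)

```text
time: 9.8
tcp_pos: [0.4936, -0.318, 0.2912]
ee_rot: [[0.052, 0.983, 0.177], [-0.017, 0.178, -0.984], [-0.999, 0.048, 0.026]]
ft_force: [0.3, -0.3, 0.8]
gripper_width: 0.243
```

```bash
python3 - <<'E'
from h import *
snap('top'); print([(np.array(r['at']),r['confidence']) for r in manip.recognise('pot','top')[:2]])
print(r2w(140,53)); delta(*r2w(140,53),.28)
E
```

```text
[(array([ 0.5008, -0.3119,  0.068 ]), 0.64)]
[0.4353 0.1391]
t 9.9 tcp [ 0.4917 -0.3162  0.2841] rack [-318.1337   77.1504] yaw y 10.27 rack y yaw -169.9 F [ 0.2994  0.4559 -1.0063] g 0.07
shift mm [  -2.6031   25.5281 -458.0698]
```

Emit:
move_arm(
  plan=[
    [[1, 0, 2.5, -40, 0], [1, 0, 2.5, -40, 0], [1, 0, 2.5, -40, 0], [1, 0, 2.5, -40, 0], [1, 0, 2.5, -40, 0], [1, 0, 2.5, -40, 0], [1, 0, 2.5, -40, 0], [1, 0, 2.5, -40, 0], [1, 0, 2.5, -40, 0], [1, 0, 2.5, -30, 0]],
  ],
)

```text
time: 10.9
tcp_pos: [0.437, 0.0852, 0.259]
ee_rot: [[0.012, 0.986, 0.168], [0.003, 0.168, -0.986], [-1.0, 0.012, -0.001]]
ft_force: [0.4, 0.1, -0.4]
gripper_width: 0.001
```

```bash
python3 - <<'E'
from h import *
delta(*r2w(140,53),.21)
E
```

```text
t 10.9 tcp [0.437  0.0852 0.259 ] rack [86.6691 60.7273] yaw y 9.67 rack y yaw -169.9 F [ 0.3961  0.056  -0.3551] g 0.0
shift mm [ 49.1615   6.7543 -53.3401]
```

Emit:
move_arm(
  plan=[
    [[1, 10, 3, -25, 0], [1, 15, 3, -26, 0], [1, 0, 0, 0, 0], [1, 15, 0, -2, 0], [1, 0, 0, 0, 0]],
  ],
)

```text
time: 11.4
tcp_pos: [0.4279, 0.1435, 0.2091]
ee_rot: [[-0.004, 0.984, 0.176], [0.001, 0.176, -0.984], [-1.0, -0.004, -0.002]]
ft_force: [-0.1, 0.6, -0.0]
gripper_width: -0.004
```

```bash
python3 - <<'E'
from h import *
delta(*r2w(140,53),.195)
E
```

```text
t 11.4 tcp [0.4279 0.1435 0.2091] rack [145.6969  59.5641] yaw y 10.14 rack y yaw -169.9 F [-0.0885  0.5737 -0.0005] g -0.0
shift mm [14.0749  6.61    5.7326]
```

Emit:
move_arm(
  plan=[
    [[1, 5, 6, 4, 0], [1, 0, 0, 0, 0], [1, 6, 0, 0, 0], [1, 0, 0, 0, 0]],
  ],
)

```text
time: 11.8
tcp_pos: [0.4359, 0.1381, 0.1979]
ee_rot: [[-0.004, 0.985, 0.173], [0.0, 0.173, -0.985], [-1.0, -0.004, -0.001]]
ft_force: [0.8, -0.6, -0.4]
gripper_width: 0.001
```

Emit:
move_arm(
  plan=[
    [[1, 4, 0, 0, 0], [1, 0, 0, 0, 0]],
  ],
)

```text
time: 12.0
tcp_pos: [0.4363, 0.1377, 0.1942]
ee_rot: [[-0.003, 0.985, 0.172], [0.001, 0.172, -0.985], [-1.0, -0.002, -0.001]]
ft_force: [0.7, 0.8, 0.9]
gripper_width: -0.001
```

```bash
python3 - <<'E'
from h import *
delta(*r2w(140,53),.192)
E
```

```text
t 12.0 tcp [0.4363 0.1377 0.1942] rack [138.4978  52.2473] yaw y 9.92 rack y yaw -169.9 F [0.7066 0.7759 0.9391] g -0.0
shift mm [ 2.1653 -0.7515 -1.4981]
```

Emit:
move_arm(
  plan=[
    [[1, 3, 0, 0, 0]],
  ],
)

```text
time: 12.1
tcp_pos: [0.4369, 0.1377, 0.1919]
ee_rot: [[-0.001, 0.985, 0.172], [0.001, 0.172, -0.985], [-1.0, -0.001, -0.001]]
ft_force: [-4.4, -0.0, 31.4]
gripper_width: 0.0
```

Emit:
move_arm(
  plan=[
    [[1, 2, 0, 0, 0]],
  ],
)

```text
time: 12.2
tcp_pos: [0.437, 0.1378, 0.192]
ee_rot: [[-0.002, 0.985, 0.173], [0.0, 0.173, -0.985], [-1.0, -0.002, -0.001]]
ft_force: [-8.1, -1.8, 15.8]
gripper_width: -0.002
```

Emit:
move_arm(
  plan=[
    [[1, 2, 0, 0, 0]],
  ],
)

```text
time: 12.3
tcp_pos: [0.437, 0.1378, 0.192]
ee_rot: [[-0.003, 0.985, 0.173], [-0.0, 0.173, -0.985], [-1.0, -0.003, -0.0]]
ft_force: [-5.3, -0.2, 8.8]
gripper_width: -0.004
```

In contact at z=0.192. Try dragging forward (tool +z = rack −x).

Emit:
move_arm(
  plan=[
    [[1, 2, 0, 6, 0], [1, 2, 0, 10, 0], [1, 2, 0, 10, 0]],
  ],
)

```text
time: 12.6
tcp_pos: [0.444, 0.1164, 0.1921]
ee_rot: [[0.005, 0.985, 0.173], [0.011, 0.173, -0.985], [-1.0, 0.007, -0.01]]
ft_force: [-1.2, 4.0, 7.1]
gripper_width: -0.004
```

```bash
cat > chk.py <<'E'
from h import *
def chk(c='top',name=None):
    p,d,s=snap(c,name); P=world(c,s,d); hsv=cv2.cvtColor(p,cv2.COLOR_RGB2HSV)
    g=(hsv[...,0]>40)&(hsv[...,0]<90)&(hsv[...,1]>90)&(P[...,2]>.12)&(P[...,2]<.25)&(P[...,1]<.2)
    X=P[g][:,:2]-O; a=X@u*1e3;b=X@v*1e3; k=(abs(b-54)<30)&(a>-120)
    print(c,'green n',k.sum(),'x',np.percentile(a[k],[1,5,95,99]),'y',np.percentile(b[k],[5,95]))
    return p,P,s
E
python3 - <<'E'
from chk import *
for c in ['top','wrist']:
    try: chk(c)
    except Exception as e: print(c,e)
delta(*r2w(100,53),.192)
E
```

```text
top green n 188 x [34.8635 36.2442 65.6214 68.5739] y [32.4623 64.5341]
wrist green n 116 x [ 67.4684  67.7805 106.4292 108.2885] y [46.6832 51.8906]
t 12.7 tcp [0.4444 0.1153 0.1921] rack [115.0242  48.2299] yaw y 9.92 rack y yaw -169.9 F [-0.4051  1.5007  5.8018] g 0.0
shift mm [-0.1047 -4.7303 15.0365]
```

Dragging works (tip 56→35). Continue.

Emit:
move_arm(
  plan=[
    [[1, 2, -1, 8, 0], [1, 2, -1, 10, 0], [1, 2, -1, 10, 0], [1, 2, -1, 10, 0], [1, 2, -1, 10, 0]],
  ],
)

```text
time: 13.2
tcp_pos: [0.4534, 0.0738, 0.1921]
ee_rot: [[0.023, 0.985, 0.171], [0.03, 0.17, -0.985], [-0.999, 0.028, -0.026]]
ft_force: [-1.2, 6.0, 8.0]
gripper_width: 0.002
```

```bash
python3 - <<'E'
from chk import *
chk('top')
delta(*r2w(45,53),.192)
E
```

```text
top green n 83 x [-9.3368 -8.8427  5.6719 22.2783] y [31.305  62.7327]
t 13.25 tcp [0.4537 0.0727 0.1921] rack [71.4626 46.5268] yaw y 9.78 rack y yaw -169.9 F [-0.2712  3.8417  7.0471] g 0.0
shift mm [-0.6917 -6.3367 26.4869]
```

Emit:
move_arm(
  plan=[
    [[1, 2, -1, 8, 0], [1, 2, -1, 10, 0], [1, 2, -1, 8, 0], [1, -15, 0, 0, 0], [1, -15, 0, 0, 0], [1, 0, 0, 0, 0]],
  ],
)

```text
time: 13.85
tcp_pos: [0.4575, 0.0498, 0.2236]
ee_rot: [[0.033, 0.985, 0.168], [0.044, 0.167, -0.985], [-0.999, 0.039, -0.038]]
ft_force: [0.6, -0.2, -1.1]
gripper_width: -0.001
```

```bash
python3 - <<'E'
from chk import *
p,P,s=chk('top','t2')
print([(w2r(r['at']),np.array(r['at']),r['confidence']) for r in manip.recognise('paddle','top')[:2]])
p,P,s=snap('wrist','w2')
delta(*r2w(148,54),.215)
E
```

```text
top green n 5 x [-33.21   -32.9233  82.3945 105.0311] y [45.587  62.3744]
[(array([100.1659,  51.5736]), array([0.4437, 0.1001, 0.1651]), 0.63)]
t 14.0 tcp [0.456  0.0501 0.2208] rack [48.7924 48.2075] yaw y 9.62 rack y yaw -169.9 F [-1.1726 -0.0731 -0.6995] g -0.0
shift mm [  9.4536  -6.7771 -98.8629]
```

View pics/w2.png

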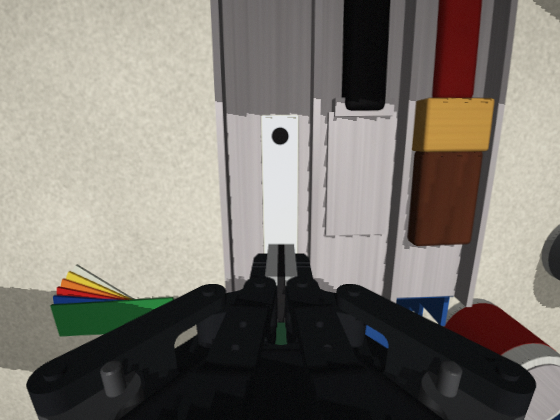

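Wrist view: the handle lies straight in the lane, its end at px (280,116), fully clear of the shelf; blade over the edge. I'll go behind it with the tips above the walls.

```bash
python3 - <<'E'
from h import *
p,d,s=snap('wrist'); P=world('wrist',s,d)
for vv in range(108,126,3):
    q=P[vv,280]; print(vv,p[vv,280],w2r(q),q[2])
print(w2r(P[160,264]),w2r(P[160,297]))
E
```

```text
108 [112 108 108] [130.7802  46.9715] 0.15933996969140704
111 [115 110 109] [128.9979  47.011 ] 0.16014415376843552
114 [130 126 123] [127.363   46.9914] 0.15905872812022187
117 [224 227 229] [125.1241  47.2533] 0.1670082557832386
120 [224 227 229] [123.5028  47.2438] 0.16625333522617117
123 [224 227 229] [121.8368  47.2508] 0.16602830314253503
[100.6467  56.9452] [100.4611  37.2872]
```

Emit:
move_arm(
  plan=[
    [[1, 0, -2, -25, 0], [1, 0, -2, -28, 0], [1, 0, -2, -28, 0], [1, 0, 0, -18, 0], [1, 0, 0, 0, 0]],
  ],
)

```text
time: 14.55
tcp_pos: [0.4304, 0.1492, 0.2188]
ee_rot: [[0.018, 0.986, 0.165], [0.044, 0.164, -0.985], [-0.999, 0.025, -0.041]]
ft_force: [-0.0, -0.5, -0.5]
gripper_width: 0.0
```

```bash
python3 - <<'E'
from h import *
delta(*r2w(148,54),.190)
E
```

```text
t 14.55 tcp [0.4304 0.1492 0.2188] rack [150.7975  56.1339] yaw y 9.47 rack y yaw -169.9 F [-0.0032 -0.5214 -0.4544] g 0.0
shift mm [28.7032  1.4452  3.9415]
```

Emit:
move_arm(
  plan=[
    [[1, 5, 6, 0, 0], [1, 8, 0, 0, 0], [1, 8, 0, 0, 0], [1, 0, 0, 0, 0], [1, 5, 0, 0, 0], [1, 0, 0, 0, 0]],
  ],
)

```text
time: 15.15
tcp_pos: [0.4367, 0.1486, 0.1876]
ee_rot: [[0.013, 0.987, 0.162], [0.042, 0.162, -0.986], [-0.999, 0.019, -0.04]]
ft_force: [-0.9, -0.3, -1.2]
gripper_width: 0.002
```

```bash
python3 - <<'E'
from h import *
delta(*r2w(140,50),.1885)
E
```

```text
t 15.15 tcp [0.4367 0.1486 0.1876] rack [149.1864  49.9903] yaw y 9.31 rack y yaw -169.9 F [-0.8996 -0.3106 -1.2309] g 0.0
shift mm [-1.2479  0.1298  9.1434]
```

Emit:
move_arm(
  plan=[
    [[1, -0.3, 0, 8, 0], [1, -0.3, 0, 8, 0], [1, -0.3, 0, 8, 0], [1, -0.3, 0, 8, 0], [1, -0.3, 0, 6, 0]],
  ],
)

```text
time: 15.65
tcp_pos: [0.4438, 0.1081, 0.1886]
ee_rot: [[0.015, 0.987, 0.163], [0.043, 0.162, -0.986], [-0.999, 0.021, -0.04]]
ft_force: [0.4, 0.1, -0.2]
gripper_width: -0.001
```

```bash
python3 - <<'E'
from h import *
p,d,s=snap('wrist'); P=world('wrist',s,d)
delta(*r2w(100,50),.1885)
snap('scene','s3'); p=cv2.imread('pics/s3.png')
cv2.imwrite('pics/s3c.png',cv2.resize(p[150:300,220:420],None,fx=3.5,fy=3.5,interpolation=cv2.INTER_CUBIC))
E
```

```text
t 15.7 tcp [0.444  0.1075 0.1886] rack [107.3703  49.9598] yaw y 9.3 rack y yaw -169.9 F [-0.0501  0.2879 -0.5369] g -0.0
shift mm [-0.1643  0.0564  7.3693]
```

View pics/s3c.png

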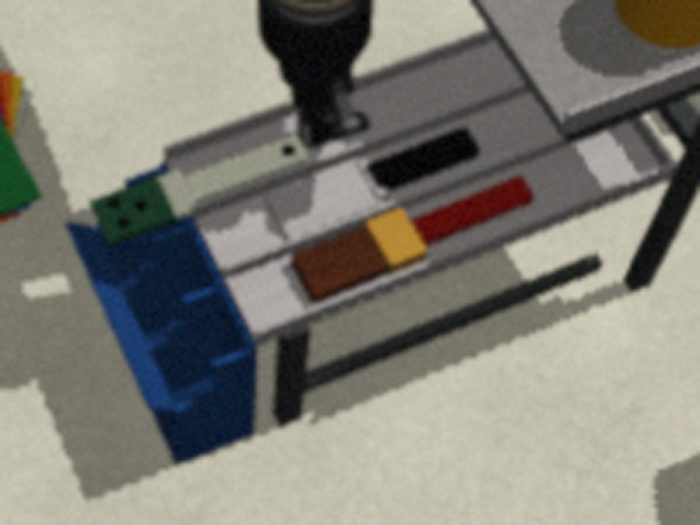

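Scene: blade (crop 135,210) now juts over the caddy, tip ≈ −63 by my numbers, finger behind the handle end. Slow pushing now.

Emit:
move_arm(
  plan=[
    [[1, -0.2, 0, 4, 0], [1, -0.2, 0, 4, 0], [1, 0, 0, 0, 0], [1, 0, 0, 0, 0]],
  ],
)

```text
time: 16.15
tcp_pos: [0.4453, 0.0995, 0.1888]
ee_rot: [[0.015, 0.987, 0.162], [0.042, 0.161, -0.986], [-0.999, 0.022, -0.039]]
ft_force: [0.5, 0.2, 0.5]
gripper_width: -0.002
```

```bash
cat > st.py <<'E'
from h import *
delta(*r2w(100,50),.1885)
p,d,s=snap('scene'); P=world('scene',s,d); hsv=cv2.cvtColor(p,cv2.COLOR_RGB2HSV)
g=(hsv[...,0]>40)&(hsv[...,0]<90)&(hsv[...,1]>90)
X=P[...,:2]-O;a=X@u*1e3;b=X@v*1e3
k=g&(abs(b-54)<35)&(a>-120)&(a<100)&(P[...,2]>.02)
if k.sum(): print('green n',k.sum(),'x',np.percentile(a[k],[2,50,98]),'z',np.percentile(P[k][:,2],[2,50,98]))
print([(w2r(r['at']),r['at'][2],r['confidence']) for r in manip.recognise('paddle','scene')[:2]])
E
python3 st.py
```

```text
t 16.15 tcp [0.4453 0.0995 0.1888] rack [99.2604 50.0905] yaw y 9.28 rack y yaw -169.9 F [0.48   0.2461 0.5443] g -0.0
shift mm [ 0.3127  0.074  -0.729 ]
green n 254 x [-67.795  -42.5907  73.3231] z [0.1546 0.1607 0.3194]
[(array([-15.6294,  49.8018]), 0.1685, 0.82)]
```

Emit:
move_arm(
  plan=[
    [[1, -0.1, 0, 2.5, 0], [1, 0, 0, 0, 0], [1, 0, 0, 0, 0]],
  ],
)

```text
time: 16.55
tcp_pos: [0.4457, 0.0972, 0.1887]
ee_rot: [[0.015, 0.987, 0.163], [0.042, 0.162, -0.986], [-0.999, 0.022, -0.039]]
ft_force: [0.4, 0.6, -0.9]
gripper_width: -0.005
```

```bash
python3 st.py
```

```text
t 16.55 tcp [0.4457 0.0972 0.1887] rack [96.9673 50.161 ] yaw y 9.33 rack y yaw -169.9 F [ 0.3689  0.5613 -0.8784] g -0.0
shift mm [ 0.3437  0.1168 -3.0233]
green n 20 x [56.0169 69.6499 88.8674] z [0.2232 0.315  0.3374]
[(array([-52.0509,  43.1707]), 0.1421, 0.63)]
```

It tipped. Lift the arm away, then look.

Emit:
move_arm(
  plan=[
    [[1, -30, 0, -10, 0], [1, -35, 0, 0, 0], [1, -35, 0, 0, 0], [1, 0, 0, 0, 0]],
  ],
)

```text
time: 17.05
tcp_pos: [0.4414, 0.1032, 0.2907]
ee_rot: [[0.01, 0.987, 0.163], [0.042, 0.162, -0.986], [-0.999, 0.017, -0.04]]
ft_force: [0.4, -0.5, 0.4]
gripper_width: 0.003
```

```bash
python3 - <<'E'
from h import *
for c in ['scene','wrist','top']:
    p,d,s=snap(c,c+'4')
    print(c,[(w2r(r['at']),r['at'][2],r['confidence']) for r in manip.recognise('paddle',c)[:2]])
a=cv2.imread('pics/scene4.png')[150:300,220:420]; b=cv2.imread('pics/top4.png')[160:275,220:340]
a=cv2.resize(a,(480,360),interpolation=cv2.INTER_CUBIC);b=cv2.resize(b,(320,307),interpolation=cv2.INTER_CUBIC)
m=np.zeros((360,800,3),np.uint8);m[:,:480]=a;m[:307,480:]=b;cv2.imwrite('pics/m4.png',m)
E
```

```text
scene [(array([-327.3954,   79.1909]), 0.0428, 0.36)]
wrist []
top [(array([-41.8287,  41.253 ]), 0.0774, 0.95)]
```

View pics/m4.png

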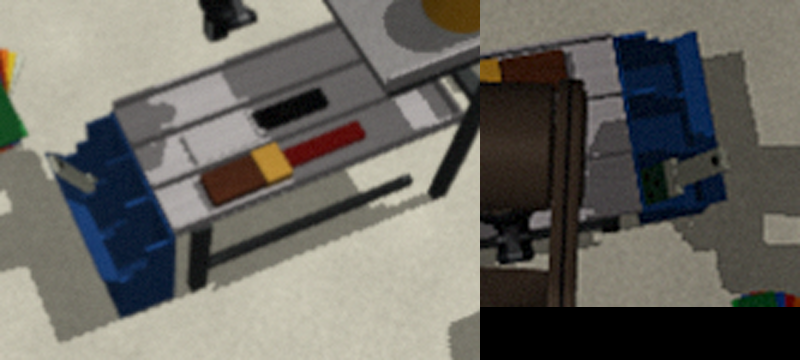

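The paddle is in slot 2, blade down (montage 655,183), handle leaning on the front lip (715,160). Measure its tilt and tip height, twice for rest.

```bash
python3 - <<'E'
from h import *
for i in range(2):
    p,d,s=snap('top'); P=world('top',s,d); hsv=cv2.cvtColor(p,cv2.COLOR_RGB2HSV)
    X=P[...,:2]-O;a=X@u*1e3;b=X@v*1e3;z=P[...,2]*1e3
    k=(a>-110)&(a<-6)&(abs(b-54)<32)&(z>5)&(z<185)&~((hsv[...,0]>100)&(hsv[...,0]<130)&(hsv[...,1]>110))
    Q=np.stack([a[k],b[k],z[k]],1)
    g=k&(hsv[...,0]>40)&(hsv[...,0]<90)&(hsv[...,1]>80)
    print(len(Q),Q.min(0),Q.max(0),'green',g.sum(),a[g].mean(),b[g].mean(),z[g].min(),z[g].max())
    w=k&(hsv[...,1]<60)
    Q=np.stack([a[w],b[w],z[w]],1); Q=Q[Q[:,2]>60]
    print('white',len(Q),'top',Q[Q[:,2].argmax()],'low',Q[Q[:,2].argmin()])
    A=np.vstack([Q,np.stack([a[g],b[g],z[g]],1)]); c=np.median(A,0); A=A[np.linalg.norm(A-c,axis=1)<110]
    c=A.mean(0); D=np.linalg.svd(A-c)[2][0]; D*=np.sign(D[2]); t=(A-c)@D
    print('axis',D,'tilt',np.degrees(np.arccos(D[2])),'ends',c+D*t.min(),c+D*t.max(),t.max()-t.min())
print('pot',[(np.array(r['at']),r['confidence']) for r in manip.recognise('pot','top')[:1]])
for t in ['brush','knife','tin_a']: print(t,[np.array(r['at']) for r in manip.recognise(t,'scene')[:2]])
E
```

```text
412 [-91.252   22.329    5.0204] [ -9.6198  85.5563 158.9549] green 105 -20.601585547462257 45.98745614644006 10.129389923687393 58.16120497703059
white 256 top [-79.4788  40.093  158.9549] low [-32.7425  33.9966  60.3501]
axis [-0.4536  0.0103  0.8911] tilt 26.984718811754423 ends [-7.984  45.6779 10.8033] [-83.0109  47.3867 158.1873] 165.39045976771183
411 [-106.2221   22.4674    5.7016] [ -9.5155  85.5234 160.882 ] green 101 -20.774719366450846 46.83720333362066 14.15684311102594 56.57329227992736
white 258 top [-82.5479  35.9507 160.882 ] low [-33.2598  61.1502  60.254 ]
axis [-0.4553  0.0057  0.8903] tilt 27.089661629341535 ends [-9.8424 46.4281 14.849 ] [-84.0914  47.3511 160.0201] 163.05952406684682
pot [(array([0.4881, 0.2157, 0.196 ]), 0.59)]
brush [array([0.5472, 0.1302, 0.1779])]
knife [array([0.4959, 0.1286, 0.167 ]), array([ 0.4854, -0.0605,  0.1233])]
tin_a [array([0.5199, 0.3089, 0.3942]), array([0.438 , 0.2828, 0.397 ])]
```

```bash
python3 - <<'E'
from h import *
p,d,s=snap('top'); P=world('top',s,d)
k=(abs(P[...,0]-.504)<.07)&(abs(P[...,1]+.3146)<.07)&(P[...,2]>.02)
print('in bin',k.sum(),np.median(P[k],0),P[k].max(0)); print([(np.array(r['at']),r['confidence']) for r in manip.recognise('pot','top')])
print(manip.get_state()['time'],manip.get_state()['ft_force']); print(manip.finish_job())
E
```

```text
in bin 233 [ 0.502  -0.3102  0.0714] [ 0.5233 -0.297   0.0783]
[(array([ 0.5017, -0.3104,  0.0687]), 0.78)]
17.75 [-0.1392  0.4102  1.7137]
the job is handed in; nothing more can be done
None
```

I put the tester pot in the scrap bin and stood the paddle blade-down in its caddy slot, then handed the job in at about 17.8 s. `finish_job()` gives no verdict, so the results below are my own measurements.

**How it went:** I gripped the pot and released it low in the bin. I dragged the paddle out by pressing a fingertip on its handle, then pushed it from behind until it tipped over the edge.

**Last checks:**

| Item | Measured | Limit |
|---|---|---|
| Paddle tilt | about 27° | 40° |
| Blade tip height | about 11–15 mm above the table | 32 mm |
| Blade tip position | rack x ≈ −8 to −10 mm, y ≈ +46 mm (slot 2) | x −64 to −2 mm, y ±82 mm |
| Pot | upright in the bin, about 5 mm from its centre | ±85 mm |
| Brush, knife, tins | within about 3 mm of where they were | 30 mm (brush, knife), 20 mm (tins) |

- **Paddle at rest:** two readings taken one after the other agreed to within a few millimetres.
- **Robot clear:** the arm was lifted clear of the rack and touching nothing.

**Disagreements:**
- **Pot:** the recogniser once placed it on the rack. A repeat call and the depth image both showed it in the bin.
- **Paddle:** one scene-camera reading put it at the bin with low confidence (0.36). The depth fit and the picture both show it in the caddy.

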